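# Clamp the printing screen

### The job

Tighten the three wing bolts on the bar that clamps the blue printing screen: turn each one clockwise, seen from above, fully to its end stop, the middle bolt first and then the two at the ends in either order. Leave the wing bolt on the empty clamp beside it as it is.

Things in the scene. Friction and masses are not known exactly. Their poses are not given: they have to be found in the camera images.
- press: Plywood board (360 x 380 mm) with a blue-meshed screen frame, its near rail clamped under a dark steel jaw bar (340 mm long, 46 mm wide, top at 57 mm height). Origin: at bench level under the middle of the bar. x points across the bar to the screen, y along the bar to the left end (robot's left), z up. It stands fixed, up to 16 degrees askew. Three wing bolts stand in a row on the bar, 120 mm apart.
- middle_bolt_grip (a point): Middle wing bolt of the bar: an upright steel wing 68 mm long, 11 mm thick, with two rounded ears, on a boss 28 mm across. Point: on its axis, 94 mm above the bench, the height to grip across the 11 mm; the wing's middle tops out 10 mm above it, the ears 16 mm; below it are wing (14 mm), boss top (24 mm), bar (37 mm). x along the wing, z up; both turn with the bolt.
- left_bolt_grip (a point): Wing bolt at the left end (the robot's left, +y) of the same bar, 120 mm from the middle one. Same shape, and its point and axes lie the same way.
- right_bolt_grip (a point): Wing bolt at the right end (the robot's right, -y) of the same bar, 120 mm from the middle one. Same shape, and its point and axes lie the same way.
- middle_bolt (a joint): Turn of the middle bolt, rad: 0 is loosest, grows clockwise seen from above, 1.40 is the hard end stop, where the wing lies along the bar. Starts between 0 and 0.45, resists with about 0.08 N m, stays where it is left and does not rise or sink as it turns.
- left_bolt (a joint): Turn of the left bolt, rad: 0 is loosest, grows clockwise seen from above, 1.40 is the hard end stop, where the wing lies along the bar. Starts between 0 and 0.45, resists with about 0.08 N m, stays where it is left and does not rise or sink as it turns.
- right_bolt (a joint): Turn of the right bolt, rad: 0 is loosest, grows clockwise seen from above, 1.40 is the hard end stop, where the wing lies along the bar. Starts between 0 and 0.45, resists with about 0.08 N m, stays where it is left and does not rise or sink as it turns.
- spare_ear (a point): Outer edge of one ear (30 mm from the axis, 97 mm above the bench) of the single, alike wing bolt on the small empty clamp (100 x 90 mm, no screen in it) that is screwed to the bench well to the left or right of the screen. Not to be turned. x along the wing, outwards; z up.

How it is judged:
By the outcome, as a careful person would: the job done as asked, in the order asked, and still so for the second after the job is handed in, with the robot touching nothing.
It also fails if it takes over 51 s, if anything falls off the work surface, if the arm or the gripper's body presses on something with over 40 N, if the wrist force passes 120 N, or if a joint passes its speed limit or range.

### The arm

A 6-joint arm with a two-finger parallel gripper is mounted at the origin on the work surface. World frame = base frame: x ahead of the robot, y to its left, z up, the work surface at z = 0. Lengths are in m, angles in rad, forces in N, time in s.
With the tool pointing down it reaches from about 0.25 to 0.775 m from the base axis. Payload 8.9 kg.
Tool frame: the origin (TCP) lies on the centre line of the jaws, within the pads' length; the fingertips stand 19 mm ahead of it and the grasp point (between the pads) is the TCP; z points along the fingers, y is the line along which they close (so a half turn about z gives the same grasp; the last joint's range is limited). The gripper opens to 85 mm and grips with 20 to 120 N. Pads are 22 mm wide; open, the fingers measure 114 mm over their backs; the gripper's body (76 mm by 85 mm) begins 54 mm behind the grasp point. The pads swing forward as they close: fully open they stand 13 mm farther back than shut.
Start: joints at [1.077, 0.291, -0.153, 1.127, 0, 1.431], TCP at [0.182, 0.492, 0.25] pointing down, gripper open.
Joint ranges: [-2.52, 2.52], [-0.91, 1.74], [-1.3, 1.37], [-1.96, 2.02], [-1.52, 1.47], [-3.14, 3.14]. Speed limits (rad/s): [2.22, 2.22, 2.79, 3.14, 3.14, 3.14].

### API

Orientations are given as a 3x3 rotation matrix whose columns are the frame's x, y, z axes.
In Python, from cell import robot gives the robot as it stands.
- The arm moves only by the shell command python3 -m crank 'ROWS' [OPENING] [FORCE]. ROWS is JSON, a list of rows, each a list of 6 numbers: the shift along the tool's x, y, z scaled (see below), then the turn, a rotation vector about the tool's x, y, z scaled (see below). A call has exactly 10 rows; each row shifts and turns the commanded pose from where the row before left it, along the tool's axes as they then stand; what a row does not reach is not made up. The controller multiplies each number of a shift by 2 cm and each number of a turn by 10 degrees. A row lasts 1/8 s, in which the tool goes at most 62.5 mm and 10.7 degrees, less where a joint would pass 70% of its speed; a pose out of reach is approached as far as the arm can. A call with a number of a shift or a turn outside -1 to 1 is refused whole. A call with a gripper value outside its range is refused whole. OPENING is the opening, from -1 (shut) to 1 (fully open), set as the call begins (- or left out, the last holds). The fingers move at their own pace and stop on an object; FORCE is the grip in N (left out, the last holds). Time passes only in rows, so rows that do not move let the fingers close, or fill a call up. It gives the time, the measured TCP pose, the force, the opening and the grip force at its end, in the units of the state.
- robot.observe(): the state, without advancing time (a new reading comes with each control period).
- robot.capture(name): name is "scene" or "top" or "wrist"; returns the picture (420x560x3 uint8, blue, green, red); there is no depth.
- robot.camera_info(name): a dict with "fx", "fy", "cx", "cy" (pixels), "position" and "rotation" of the camera in the world. Camera axes: x right, y up, looking along -z (the intrinsics and any distortion apply to the point x, -y, -z); pixel columns grow to the right and rows downward; lengths in m; the calibration is good to about 2 mm. The wrist camera is an equidistant fisheye: a pixel r from the principal point sees the ray r / f radians off the axis. A picture is of the moment at which its call begins: read the wrist's pose just before it. camera_info takes no time and is no camera call; for the wrist camera it gives the pose at the moment of the call.
- robot.job_done(): hands the job in; it is judged then, once.
The state is a dict: "clock": time; "q": joint angles; "joint_vel": joint speeds; "tau": joint torques, N m; "eef_pos": TCP position; "orientation": TCP orientation; "force": force on the tool from outside, world axes, zero at the start; "wrist_torque": the same for the moment, N m; "width": finger opening in m; "grip_force": force on a finger pad.
Only numpy, scipy, OpenCV 4.12 (cv2) and the standard library are available. Lean on these libraries where they do the work, as an engineer would, in place of code of your own. Each camera call takes 0.05 s, during which the arm holds its last target. There are 200 camera calls.

## Working session

There is one attempt and no reset: what is moved stays moved. The work goes in short steps, Python scripts to look and compute and a shell command to move; the robot and the scene stay as the last step left them, time stands still between calls to the robot, and variables do not carry over. Pictures are saved under pics/ and viewed, at most 10 in all, crops included, and the job is handed in when it is done.

```bash
mkdir -p pics; ls
python3 - <<'E'
from cell import robot
import cv2
for n in("top","scene"):
    im=robot.capture(n); cv2.imwrite(f"pics/{n}0.png",im); 
    i=robot.camera_info(n); print(n,i)
s=robot.observe(); print(s)
E
```

```text
pics
top {'fx': 408.7740013102598, 'fy': 408.7740013102598, 'cx': 270.5730976858282, 'cy': 210.86638104631407, 'position': array([ 0.36074217, -0.00507842,  1.06209815]), 'rotation': array([[ 0.00997512,  0.98999477, -0.14075101],
       [-0.99952397,  0.00576202, -0.03030891],
       [-0.02919465,  0.14098635,  0.98958098]])}
scene {'fx': 410.5863683165883, 'fy': 410.5863683165883, 'cx': 279.4286357586274, 'cy': 210.62596913632817, 'position': array([1.38948159, 0.39892765, 0.83158598]), 'rotation': array([[-0.37922076, -0.56703727,  0.73120472],
       [ 0.92509818, -0.21558179,  0.31259853],
       [-0.01962059,  0.79498001,  0.60631824]])}
{'clock': 0.1, 'q': array([ 1.07668751e+00,  2.91223490e-01, -1.54061377e-01,  1.12669951e+00,
       -1.76667815e-05,  1.43152619e+00]), 'joint_vel': array([ 6.59014817e-04,  7.13093868e-05,  1.64487723e-03,  8.64716096e-04,
       -1.00895899e-03, -2.71098211e-04]), 'tau': array([ 1.51646211e-03, -5.37977922e+01,  3.31919754e+01,  9.25737986e-03,
       -2.47098724e-04,  1.64476859e-05]), 'eef_pos': array([0.18221146, 0.49196292, 0.24978603]), 'orientation': array([[-9.37702512e-01,  3.47438769e-01, -5.47876096e-04],
       [ 3.47439170e-01,  9.37701931e-01, -1.05432840e-03],
       [ 1.47429911e-04, -1.17900001e-03, -9.99999294e-01]]), 'force': array([ 0.02393241, -0.30011123, -0.42301814]), 'wrist_torque': array([ 0.05509577,  0.00421124, -0.01304132]), 'grip_force': 0.0, 'width': 0.0856101811240018}
```

View pics/top0.png

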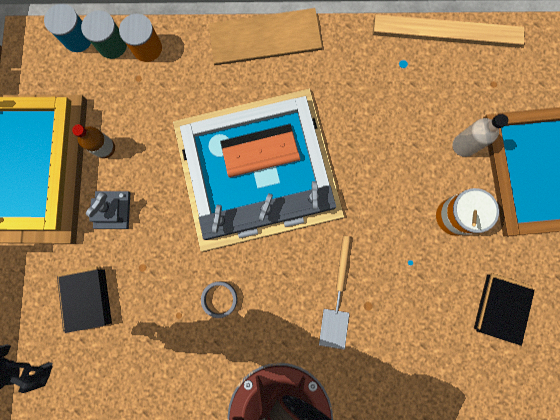

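The top view shows the bar with bolts near (217,216), (267,205) and (315,192), and the spare clamp at left near (108,207). I'll crop in on the bar.

Run:
```python
import cv2
im=cv2.imread("pics/top0.png")[165:260,190:350]
cv2.imwrite("pics/crop0.png",cv2.resize(im,None,fx=5,fy=5,interpolation=cv2.INTER_CUBIC))
```

```text
(no output)
```

View pics/crop0.png

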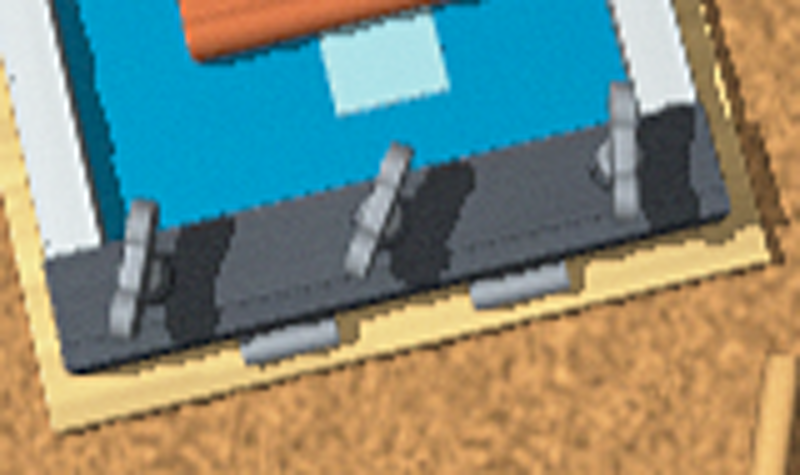

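The crop shows the three wings clearly, with these ends in crop pixels: left (146,203)-(121,335), middle (401,147)-(356,273), right (622,85)-(627,215).

```bash
cat > h.py <<'E'
import numpy as np
from cell import robot
def ray(name,u,v,z,info=None):
    i=info or robot.camera_info(name)
    x=(u-i["cx"])/i["fx"]; y=(v-i["cy"])/i["fy"]
    if name=="wrist":
        r=np.hypot(x,y); d=np.array([np.sin(r)*x/r,-np.sin(r)*y/r,-np.cos(r)])
    else: d=np.array([x,-y,-1.])
    d=i["rotation"]@d; p=i["position"]
    return p+d*(z-p[2])/d[2]
E
python3 - <<'E'
from h import *
c=lambda u,v,z:ray("top",190+u/5-.4,165+v/5-.4,z)
P=[]
for n,a,b in(("L",(146,203),(121,335)),("M",(401,147),(356,273)),("R",(622,85),(627,215))):
    A=c(*a,.106);B=c(*b,.106);P.append((A+B)/2)
    d=A-B;print(n,P[-1],"len",np.hypot(*d[:2]),"ang",np.degrees(np.arctan2(d[1],d[0])))
print(np.linalg.norm(P[0]-P[1]),np.linalg.norm(P[1]-P[2]))
d=P[0]-P[2];print("bar +y dir deg",np.degrees(np.arctan2(d[1],d[0])))
a=c(75,372,.057);b=c(730,215,.057);d=a-b;print(a,b,np.linalg.norm(d),np.degrees(np.arctan2(d[1],d[0])))
i=robot.camera_info("wrist");s=robot.observe()
print(s["orientation"].T@(i["position"]-s["eef_pos"]),s["orientation"].T@i["rotation"],i["fx"])
E
```

```text
L [0.47811399 0.15250062 0.106     ] len 0.06381071917198511 ang -9.082210753612479
M [0.50698557 0.03675667 0.106     ] len 0.06389803796699252 ang -18.823560364947788
R [ 0.53641038 -0.07952963  0.106     ] len 0.06260853869953648 ang 1.868685873575425
0.11929052703895082 0.11995133925242868
bar +y dir deg 104.10334904582906
[0.43249894 0.18817348 0.057     ] [ 0.51280617 -0.13528006  0.057     ] 0.33327382283831963 103.94348438274555
[ 0.06676878  0.00032918 -0.123175  ] [[ 3.66049505e-05  9.64091273e-01  2.65571113e-01]
 [ 9.99999654e-01  1.85364727e-04 -8.10756302e-04]
 [-8.30870592e-04  2.65571050e-01 -9.64090933e-01]] 325.19226210127806
```

Bar length, bolt spacing and heights agree with the given sizes. The bar's +y direction is at 104°, so the stop is at wing angle 104° (mod 180). The remaining turns are about M 57°, L 67° and R 78°. I'll go above the middle bolt with the tool's x along the wing.

```bash
python3 -m crank '[[-1,-0.68,0,0,0,0],[-1,-0.68,0,0,0,0],[-1,-0.68,0,0,0,0],[-1,-0.68,0,0,0,0],[-1,-0.68,0,0,0,0],[-1,-0.68,0,0,0,0],[-1,-0.68,0,0,0,0],[-1,-0.68,0,0,0,0],[-1,-0.68,0,0,0,0],[-1,-0.68,0,0,0,0]]' 1 60
python3 -m crank '[[-1,-0.68,0,0,0,0],[-1,-0.68,0,0,0,0],[-1,-0.68,0,0,0,0],[-1,-0.68,0,0,0,0],[-1,-0.68,0,0,0,0],[-1,-0.68,0,0,0,0],[-1,-0.68,0,0,0,0],[-1,-0.68,0,0,0,0],[-1,-0.68,0,0,0,0],[-1,-0.68,0,0,0,0]]'
python3 -m crank '[[-1,-0.68,0.4,0,0,0],[-1,-0.68,0.4,0,0,0],[-1,-0.68,0.4,0,0,0],[-0.15,-0.1,0.5,0,0,-0.15],[0,0,0.5,0,0,0],[0,0,0.5,0,0,0],[0,0,0.4,0,0,0],[0,0,0.4,0,0,0],[0,0,0,0,0,0],[0,0,0,0,0,0]]'
python3 - <<'E'
from h import *
import cv2
i=robot.camera_info("wrist");im=robot.capture("wrist");cv2.imwrite("pics/w1.png",im)
import pickle;pickle.dump(i,open("w1.pkl","wb"))
s=robot.observe();print(s["eef_pos"],s["orientation"],s["clock"])
E
```

```text
clock: 1.35
eef_pos: [0.3229, 0.2945, 0.2501]
orientation: [[-0.938, 0.347, -0.0], [0.347, 0.938, -0.0], [0.0, -0.0, -1.0]]
force: [0.1, 1.1, 0.2]
width: 0.0857
grip_force: 0.0
clock: 2.6
eef_pos: [0.4632, 0.0976, 0.25]
orientation: [[-0.938, 0.347, -0.001], [0.347, 0.938, 0.0], [0.001, -0.0, -1.0]]
force: [0.1, 0.4, -0.5]
width: 0.0852
grip_force: 0.0
clock: 3.85
eef_pos: [0.5073, 0.0363, 0.1805]
orientation: [[-0.947, 0.323, 0.0], [0.323, 0.947, -0.0], [-0.0, 0.0, -1.0]]
force: [0.2, 1.2, -0.6]
width: 0.0855
grip_force: 0.0
[0.50740691 0.03625964 0.18060187] [[-9.46485971e-01  3.22744532e-01  5.22469723e-04]
 [ 3.22744550e-01  9.46486108e-01 -5.17761278e-05]
 [-5.11220797e-04  1.19618877e-04 -9.99999862e-01]] 3.9
```

View pics/w1.png

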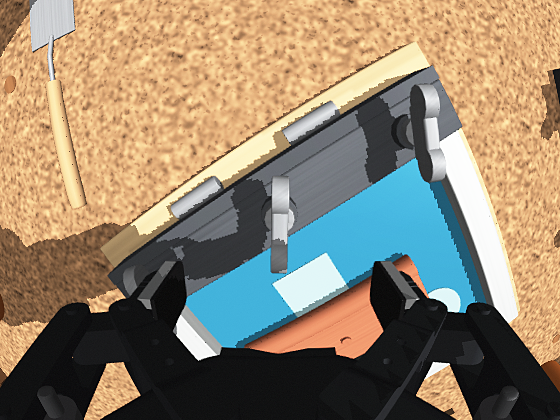

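The wrist view shows the middle wing upright between the fingers, with top ends at about (281,178) and (279,272). The left bolt's wing runs from (427,88) to (431,180).

Run:
```python
from h import *
import pickle;i=pickle.load(open("w1.pkl","rb"))
for a,b in(((281,178),(279,272)),((427,88),(431,180))):
    A,B=ray("wrist",*a,.107,i),ray("wrist",*b,.107,i);d=B-A
    print((A+B)/2,np.linalg.norm(d),np.degrees(np.arctan2(d[1],d[0])))
```

```text
[0.50536138 0.03899951 0.107     ] 0.06319391107982705 -19.867721624321405
[0.47792508 0.15072922 0.107     ] 0.060432436097466194 -12.998337885014397
```

Both cameras agree to about 2 mm. I'll descend, then close.

```bash
python3 -m crank '[[0.06,0.06,0.87,0,0,0],[0,0,0.87,0,0,0],[0,0,0.87,0,0,0],[0,0,0.87,0,0,0],[0,0,0.43,0,0,0],[0,0,0.2,0,0,0],[0,0,0.21,0,0,0],[0,0,0,0,0,0],[0,0,0,0,0,0],[0,0,0,0,0,0]]'
python3 -m crank '[[0,0,0,0,0,0],[0,0,0,0,0,0],[0,0,0,0,0,0],[0,0,0,0,0,0],[0,0,0,0,0,0],[0,0,0,0,0,0],[0,0,0,0,0,0],[0,0,0,0,0,0],[0,0,0,0,0,0],[0,0,0,0,0,0]]' -1 60
```

```text
clock: 5.15
eef_pos: [0.5066, 0.0378, 0.0942]
orientation: [[-0.946, 0.323, 0.0], [0.323, 0.946, -0.0], [-0.0, 0.0, -1.0]]
force: [0.4, -0.5, -0.3]
width: 0.0854
grip_force: 0.0
clock: 6.4
eef_pos: [0.5064, 0.0377, 0.0942]
orientation: [[-0.946, 0.323, 0.0], [0.323, 0.946, -0.0], [-0.0, -0.0, -1.0]]
force: [-2.7, -0.8, 5.5]
width: 0.0184
grip_force: 58.5
```

The grip width reads 18 mm where the wing is 11 mm, so I'll look.

Run:
```python
from h import *
import cv2
im=robot.capture("wrist");cv2.imwrite("pics/w2.png",cv2.resize(im[130:330,160:420],None,fx=3,fy=3,interpolation=2))
s=robot.observe();print(s["width"],s["grip_force"],s["force"],s["wrist_torque"])
```

```text
0.018535392274559127 58.533766865730286 [-1.22908344 -1.14083859  5.94921885] [-0.08359892  0.37710105 -0.00825543]
```

View pics/w2.png

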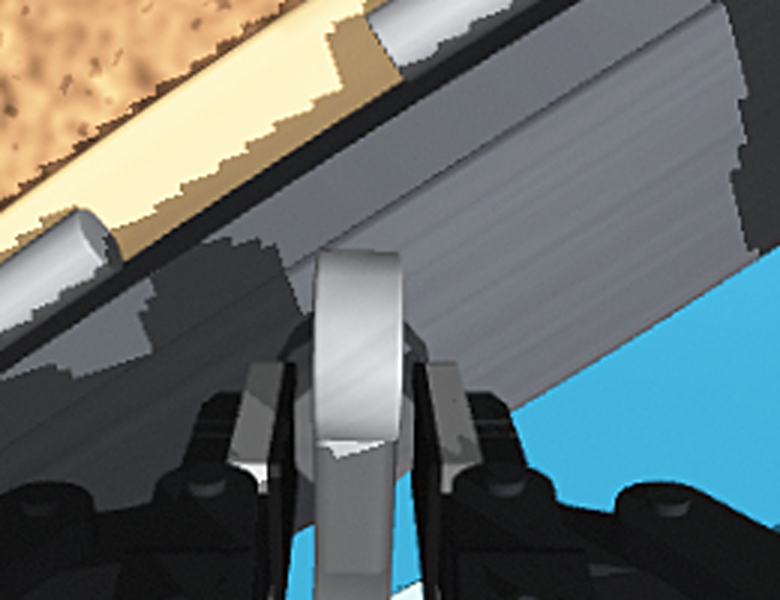

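The picture (3x crop) shows gaps between both pads and the wing, at about (305,420) and (410,420). The tips are pinching the round boss collar below it. I'll open, rise 8 mm and re-grip on the wing.

```bash
python3 -m crank '[[0,0,0,0,0,0],[0,0,0,0,0,0],[0,0,0,0,0,0],[0,0,-0.2,0,0,0],[0,0,-0.2,0,0,0],[0,0,0,0,0,0],[0,0,0,0,0,0],[0,0,0,0,0,0],[0,0,0,0,0,0],[0,0,0,0,0,0]]' -0.2 60
python3 -m crank '[[0,0,0,0,0,0],[0,0,0,0,0,0],[0,0,0,0,0,0],[0,0,0,0,0,0],[0,0,0,0,0,0],[0,0,0,0,0,0],[0,0,0,0,0,0],[0,0,0,0,0,0],[0,0,0,0,0,0],[0,0,0,0,0,0]]' -1 60
python3 -c "
from h import *
s=robot.observe();print(s['force'],s['wrist_torque'],s['width'])"
```

```text
clock: 7.7
eef_pos: [0.5064, 0.0378, 0.1019]
orientation: [[-0.947, 0.323, -0.0], [0.323, 0.947, 0.0], [0.0, -0.0, -1.0]]
force: [0.3, 0.7, 0.4]
width: 0.034
grip_force: 0.0
clock: 8.95
eef_pos: [0.5064, 0.0377, 0.102]
orientation: [[-0.946, 0.323, 0.0], [0.323, 0.946, -0.0], [-0.0, -0.0, -1.0]]
force: [-1.9, -0.9, 4.9]
width: 0.0096
grip_force: 60.3
[-1.91802058 -0.87168342  4.87565824] [-0.21290067  0.44496502  0.03769028] 0.009613633373227078
```

Now it holds the wing itself. Next I turn clockwise, which is positive about the tool's z.

```bash
python3 -m crank '[[0,0,0,0,0,0.6],[0,0,0,0,0,0.8],[0,0,0,0,0,0.8],[0,0,0,0,0,0.8],[0,0,0,0,0,0.8],[0,0,0,0,0,0.8],[0,0,0,0,0,0.7],[0,0,0,0,0,0.4],[0,0,0,0,0,0],[0,0,0,0,0,0]]'
python3 -c "
from h import *
s=robot.observe();R=s['orientation'];print(s['force'],s['wrist_torque'],s['width'],np.degrees(np.arctan2(R[1,0],R[0,0])),np.degrees(s['q'][5]))"
```

```text
clock: 10.2
eef_pos: [0.5067, 0.038, 0.102]
orientation: [[-0.246, 0.969, 0.001], [0.969, 0.246, 0.0], [0.0, 0.001, -1.0]]
force: [-0.5, 0.3, 4.8]
width: 0.0096
grip_force: 60.4
[-0.54137857  0.33507016  4.82528423] [ 0.37988072 -0.02128762  0.03747849] 0.00963421355517305 104.26267065454536 71.75950023302786
```

```bash
python3 -m crank '[[0,0,0,0,0,0.1],[0,0,0,0,0,0.1],[0,0,0,0,0,0.1],[0,0,0,0,0,0.1],[0,0,0,0,0,0],[0,0,0,0,0,0],[0,0,0,0,0,0],[0,0,0,0,0,0],[0,0,0,0,0,0],[0,0,0,0,0,0]]'
python3 -c "
from h import *
s=robot.observe();R=s['orientation'];print(s['force'],s['wrist_torque'],s['width'],np.degrees(np.arctan2(R[1,0],R[0,0])),np.degrees(s['q'][5]))"
```

```text
clock: 11.45
eef_pos: [0.5067, 0.038, 0.1021]
orientation: [[-0.179, 0.984, 0.001], [0.984, 0.179, -0.0], [-0.0, 0.001, -1.0]]
force: [1.1, 0.5, 6.2]
width: 0.01
grip_force: 78.0
[1.07081898 0.5293996  6.23430498] [ 0.26358628 -0.07492326  1.72901567] 0.009967708413558813 100.2878276196853 75.74712253803115
```

Wrist torque rose to 1.7 N m, so the middle bolt is hard against its stop. I'll release, rise and move over the left bolt at about (0.478, 0.154), wing angle about 169°.

```bash
python3 -m crank '[[0,0,0,0,0,0],[0,0,0,0,0,0],[0,0,0,0,0,0],[0,0,-0.7,0,0,0],[0,0,-1,0,0,0],[0,0,-1,0,0,0],[0,0,-0.5,0,0,0],[1,-0.07,0,0,0,0],[1,-0.07,0,0,0,0],[1,-0.07,0,0,0,0]]' 0
python3 -m crank '[[1,-0.07,0,0,0,0],[1,-0.07,0,0,0,0],[0.97,-0.05,0,0,0,-0.3],[0,0,0,0,0,-0.95],[0,0,0,0,0,-0.95],[0,0,0,0,0,-0.95],[0,0,0,0,0,-0.95],[0,0,0,0,0,-0.95],[0,0,0,0,0,-0.95],[0,0,0,0,0,-0.87]]' 1
python3 - <<'E'
from h import *
import cv2,pickle
i=robot.camera_info("wrist");im=robot.capture("wrist");cv2.imwrite("pics/w3.png",im)
pickle.dump(i,open("w3.pkl","wb"))
s=robot.observe();R=s['orientation'];print(s["eef_pos"],np.degrees(np.arctan2(R[1,0],R[0,0])))
E
```

```text
clock: 12.7
eef_pos: [0.4914, 0.0966, 0.1661]
orientation: [[-0.176, 0.984, -0.0], [0.984, 0.176, 0.0], [0.0, -0.0, -1.0]]
force: [0.6, 0.6, -0.4]
width: 0.0427
grip_force: 0.0
clock: 13.95
eef_pos: [0.4774, 0.1538, 0.166]
orientation: [[-0.982, 0.188, -0.0], [0.188, 0.982, -0.0], [0.0, -0.0, -1.0]]
force: [0.3, -0.4, 0.1]
width: 0.0855
grip_force: 0.0
[0.47739508 0.15387242 0.16606828] 169.56407651177645
```

View pics/w3.png

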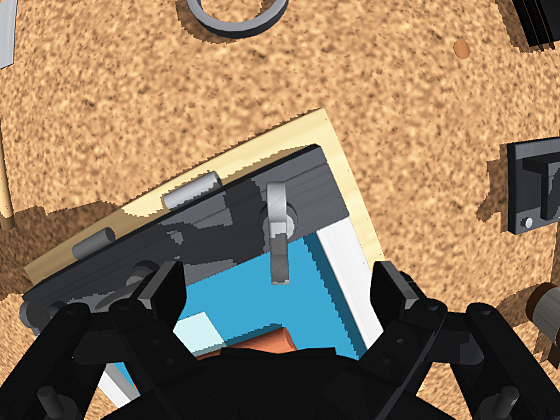

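The left wing stands centred between the fingers, from (277,183) to (280,283), and the middle wing lies along the bar. I'll descend and grip, then turn about 65°.

```bash
python3 -m crank '[[0,0,0.8,0,0,0],[0,0,0.8,0,0,0],[0,0,0.8,0,0,0],[0,0,0.5,0,0,0],[0,0,0.3,0,0,0],[0,0,0,0,0,0],[0,0,0,0,0,0],[0,0,0,0,0,0],[0,0,0,0,0,0],[0,0,0,0,0,0]]'
python3 -m crank '[[0,0,0,0,0,0],[0,0,0,0,0,0],[0,0,0,0,0,0],[0,0,0,0,0,0],[0,0,0,0,0,0],[0,0,0,0,0,0],[0,0,0,0,0,0],[0,0,0,0,0,0],[0,0,0,0,0,0],[0,0,0,0,0,0]]' -1 60
```

```text
clock: 15.25
eef_pos: [0.4775, 0.1539, 0.102]
orientation: [[-0.981, 0.193, 0.0], [0.193, 0.981, 0.0], [-0.0, 0.0, -1.0]]
force: [-0.5, -0.4, -0.2]
width: 0.0855
grip_force: 0.0
clock: 16.5
eef_pos: [0.4777, 0.154, 0.1021]
orientation: [[-0.981, 0.193, 0.0], [0.193, 0.981, 0.0], [-0.0, 0.0, -1.0]]
force: [-0.6, -0.1, 5.1]
width: 0.0098
grip_force: 61.8
```

```bash
python3 -m crank '[[0,0,0,0,0,0.6],[0,0,0,0,0,0.85],[0,0,0,0,0,0.85],[0,0,0,0,0,0.85],[0,0,0,0,0,0.85],[0,0,0,0,0,0.85],[0,0,0,0,0,0.85],[0,0,0,0,0,0.5],[0,0,0,0,0,0.3],[0,0,0,0,0,0]]'
python3 -m crank '[[0,0,0,0,0,0.1],[0,0,0,0,0,0.1],[0,0,0,0,0,0.1],[0,0,0,0,0,0.1],[0,0,0,0,0,0],[0,0,0,0,0,0],[0,0,0,0,0,0],[0,0,0,0,0,0],[0,0,0,0,0,0],[0,0,0,0,0,0]]'
python3 -c "
from h import *
s=robot.observe();R=s['orientation'];print(s['force'],s['wrist_torque'],s['width'],np.degrees(np.arctan2(R[1,0],R[0,0])))"
```

```text
clock: 17.75
eef_pos: [0.4777, 0.154, 0.102]
orientation: [[-0.24, 0.971, 0.0], [0.971, 0.24, 0.0], [0.0, 0.0, -1.0]]
force: [0.1, 1.5, 5.1]
width: 0.0097
grip_force: 61.9
clock: 19.0
eef_pos: [0.4777, 0.154, 0.1021]
orientation: [[-0.174, 0.985, 0.001], [0.985, 0.174, -0.0], [-0.0, 0.0, -1.0]]
force: [-0.9, -0.2, 5.3]
width: 0.0096
grip_force: 80.5
[-0.91141475 -0.2235309   5.30645656] [-0.02775634  0.01506242  1.49690714] 0.009576804866210443 100.04229326977271
```

The left bolt is at its stop too (1.5 N m). I'll move over to the right bolt at about (0.536, -0.0785).

```bash
python3 -m crank '[[0,0,0,0,0,0],[0,0,0,0,0,0],[0,0,0,0,0,0],[0,0,-0.7,0,0,0],[0,0,-1,0,0,0],[0,0,-1,0,0,0],[0,0,-0.5,0,0,0],[-1,0.07,0,0,0,0],[-1,0.07,0,0,0,0],[-1,0.07,0,0,0,0]]' 0
python3 -m crank '[[-1,0.07,0,0,0,0],[-1,0.07,0,0,0,0],[-1,0.07,0,0,0,0],[-1,0.07,0,0,0,0],[-1,0.07,0,0,0,0],[-1,0.07,0,0,0,0],[-1,0.07,0,0,0,0],[-1,0.07,0,0,0,0],[-0.96,0.08,0,0,0,0],[0,0,0,0,0,-0.5]]' 1
python3 -m crank '[[0,0,0,0,0,-0.95],[0,0,0,0,0,-0.95],[0,0,0,0,0,-0.95],[0,0,0,0,0,-0.95],[0,0,0,0,0,-0.95],[0,0,0,0,0,-0.95],[0,0,0,0,0,-0.95],[0,0,0,0,0,-0.95],[0,0,0,0,0,0],[0,0,0,0,0,0]]'
python3 - <<'E'
from h import *
import cv2
im=robot.capture("wrist");cv2.imwrite("pics/w4.png",im)
E
```

```text
clock: 20.25
eef_pos: [0.492, 0.0949, 0.1661]
orientation: [[-0.172, 0.985, 0.0], [0.985, 0.172, -0.0], [-0.0, 0.0, -1.0]]
force: [0.4, 0.1, 0.8]
width: 0.0427
grip_force: 0.0
clock: 21.5
eef_pos: [0.5358, -0.0807, 0.1658]
orientation: [[-0.257, 0.966, 0.0], [0.966, 0.257, -0.0], [-0.0, 0.0, -1.0]]
force: [0.2, -0.7, 0.8]
width: 0.0854
grip_force: 0.0
clock: 22.75
eef_pos: [0.5353, -0.0791, 0.1659]
orientation: [[-1.0, -0.012, -0.0], [-0.012, 1.0, 0.0], [0.0, 0.0, -1.0]]
force: [-0.3, 0.2, 0.2]
width: 0.0854
grip_force: 0.0
```

View pics/w4.png

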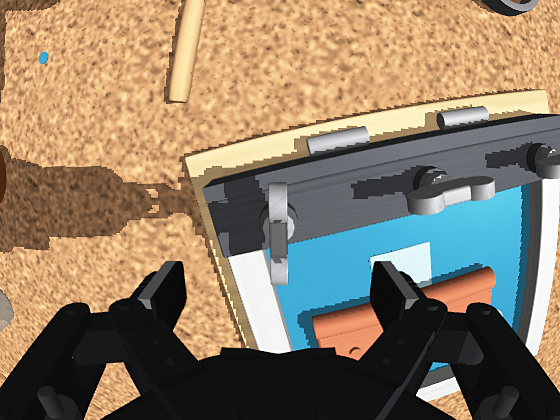

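The right wing is centred between the fingers, from (277,184) to (279,284), and the middle wing lies along the bar. I'll descend, grip and turn about 77°.

```bash
python3 -m crank '[[0,0,0.8,0,0,0],[0,0,0.8,0,0,0],[0,0,0.8,0,0,0],[0,0,0.5,0,0,0],[0,0,0.3,0,0,0],[0,0,0,0,0,0],[0,0,0,0,0,0],[0,0,0,0,0,0],[0,0,0,0,0,0],[0,0,0,0,0,0]]'
python3 -m crank '[[0,0,0,0,0,0],[0,0,0,0,0,0],[0,0,0,0,0,0],[0,0,0,0,0,0],[0,0,0,0,0,0],[0,0,0,0,0,0],[0,0,0,0,0,0],[0,0,0,0,0,0],[0,0,0,0,0,0],[0,0,0,0,0,0]]' -1 60
```

```text
clock: 24.05
eef_pos: [0.5353, -0.0789, 0.102]
orientation: [[-1.0, -0.015, 0.0], [-0.015, 1.0, -0.0], [-0.0, -0.0, -1.0]]
force: [-0.6, -0.3, 0.0]
width: 0.0853
grip_force: 0.0
clock: 25.3
eef_pos: [0.5352, -0.0789, 0.102]
orientation: [[-1.0, -0.015, 0.0], [-0.015, 1.0, -0.0], [-0.0, -0.0, -1.0]]
force: [-2.1, 0.2, 5.4]
width: 0.0095
grip_force: 61.0
```

```bash
python3 -m crank '[[0,0,0,0,0,0.6],[0,0,0,0,0,0.9],[0,0,0,0,0,0.9],[0,0,0,0,0,0.9],[0,0,0,0,0,0.9],[0,0,0,0,0,0.9],[0,0,0,0,0,0.9],[0,0,0,0,0,0.9],[0,0,0,0,0,0.7],[0,0,0,0,0,0.1]]'
python3 -m crank '[[0,0,0,0,0,0.1],[0,0,0,0,0,0.1],[0,0,0,0,0,0.1],[0,0,0,0,0,0.1],[0,0,0,0,0,0],[0,0,0,0,0,0],[0,0,0,0,0,0],[0,0,0,0,0,0],[0,0,0,0,0,0],[0,0,0,0,0,0]]'
python3 -c "
from h import *
s=robot.observe();R=s['orientation'];print(s['force'],s['wrist_torque'],s['width'],np.degrees(np.arctan2(R[1,0],R[0,0])))"
```

```text
clock: 26.55
eef_pos: [0.5358, -0.0782, 0.1021]
orientation: [[-0.24, 0.971, 0.001], [0.971, 0.24, 0.001], [0.001, 0.001, -1.0]]
force: [1.5, 5.5, 3.5]
width: 0.0094
grip_force: 61.0
clock: 27.8
eef_pos: [0.5358, -0.0782, 0.1021]
orientation: [[-0.176, 0.984, 0.001], [0.984, 0.176, 0.001], [0.001, 0.001, -1.0]]
force: [2.2, 4.6, 4.0]
width: 0.0095
grip_force: 79.2
[2.16169819 4.61048417 4.02937404] [ 1.10497002 -0.33327392  1.58033862] 0.009468684537449062 100.14449704696959
```

The right bolt is also at its stop (1.6 N m). I'll release, rise, back off toward the robot and check from the top camera.

```bash
python3 -m crank '[[0,0,0,0,0,0],[0,0,0,0,0,0],[0,0,0,0,0,0],[0,0,-0.7,0,0,0],[0,0,-1,0,0,0],[0,0,-1,0,0,0],[0,0,-1,0,0,0],[0,0,-1,0,0,0],[0,0,-1,0,0,0],[0,0,-1,0,0,0]]' 0
python3 -m crank '[[0,-1,-0.5,0,0,0],[0,-1,-0.5,0,0,0],[0,-1,-0.5,0,0,0],[0,-1,0,0,0,0],[0,-1,0,0,0,0],[0,-1,0,0,0,0],[0,-1,0,0,0,0],[0,-1,0,0,0,0],[0,-0.5,0,0,0,0],[0,0,0,0,0,0]]'
python3 - <<'E'
from h import *
import cv2
im=robot.capture("top")[150:260,80:350];cv2.imwrite("pics/t5.png",cv2.resize(im,None,fx=2.9,fy=2.9,interpolation=2))
E
```

```text
clock: 29.05
eef_pos: [0.5352, -0.079, 0.2376]
orientation: [[-0.171, 0.985, 0.001], [0.985, 0.171, -0.0], [-0.0, 0.001, -1.0]]
force: [-0.3, 0.7, -0.1]
width: 0.0424
grip_force: 0.0
clock: 30.3
eef_pos: [0.3677, -0.1082, 0.2665]
orientation: [[-0.171, 0.985, 0.001], [0.985, 0.171, -0.001], [-0.001, 0.001, -1.0]]
force: [-0.6, 0.6, 0.1]
width: 0.0426
grip_force: 0.0
```

View pics/t5.png

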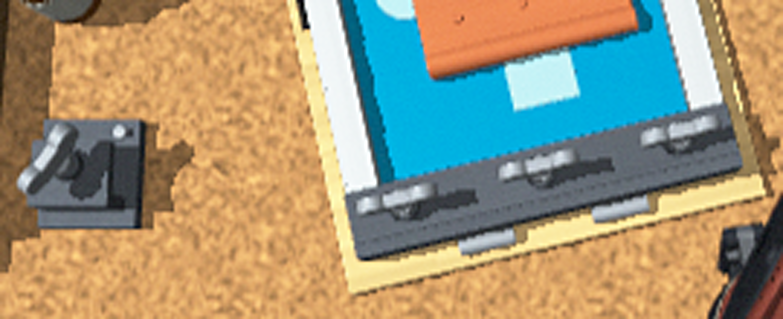

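All three wings lie along the bar, at (397,199), (540,164) and (680,131), each sloping about 14° like the bar. The spare bolt at (47,160) is untouched.

```bash
python3 -c "
from cell import robot
print(robot.job_done())"
```

```text
the job is handed in; nothing more can be done
None
```

I turned all three wing bolts clockwise to their end stops (middle, then left, then right), left the spare bolt untouched, and handed the job in after about 30 s on the robot's clock.

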